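# Close and lock the boiler filter hatch

## Robot

A 7-joint arm with a two-finger parallel gripper is mounted at the origin on the work surface. World frame = base frame: x ahead of the robot, y to its left, z up, the work surface at z = 0. Lengths are in m, angles in rad, forces in N, time in s.
With the tool pointing down it reaches from about 0.425 to 0.95 m from the base axis. Payload 4.7 kg.
Tool frame: the origin (TCP) lies between the finger pads; the fingertips stand 22 mm ahead of it and the grasp point (between the pads) lies 3 mm ahead of it; z points along the fingers, y is the direction in which the jaws open and shut (so a half turn about z gives the same grasp; the last joint's range is limited). The gripper opens to 87 mm and grips with 3 to 60 N. Pads are 19 mm wide; open, the fingers measure 117 mm over their backs; the gripper's body (75 mm by 190 mm) begins 51 mm behind the grasp point.
Start: joints at [1.146, 0.469, -0.049, 1.532, 0.024, 1.141, -0.082], TCP at [0.26, -0.623, 0.245] pointing down, gripper open.
Joint ranges: [-2.59, 2.59], [-0.33, 1.99], [-1.39, 1.29], [0.1, 2.45], [-1.04, 4.18], [0.21, 1.99], [-2.66, 2.66]. Speed limits (rad/s): [2.57, 2.57, 3.14, 3.14, 3.14, 3.14, 3.14].

## Interface

Orientations are given as [roll, pitch, yaw] about the fixed x, y, z axes, in that order (R = Rz(yaw) Ry(pitch) Rx(roll)).
In Python, from workcell import sense, vision, ticket gives the robot as it stands.
- The arm moves only by the tool arm_command, never from a script. Its arguments are lists of equal length, an entry for each row: "delta_pos": the shift along the tool's x, y, z in cm, a list of three; "spin": the turn about the tool's z in degrees. A call has 1 to 20 rows; each row shifts and turns the commanded pose from where the row before left it, along the tool's axes as they then stand; what a row does not reach is not made up. A row lasts 1/10 s, in which the tool goes at most 50 mm and 8.59 degrees, less where a joint would pass 70% of its speed; a pose out of reach is approached as far as the arm can. A call with a gripper value outside its range is refused whole. "claw" is the opening, from 0 (shut) to 1 (fully open), set as the call begins (left out, the last holds). The fingers move at their own pace and stop on an object; the grip force is fixed at half the most. Time passes only in rows, so rows that do not move let the fingers close. It gives the time, the measured TCP pose, the force and the opening at its end, in the units of the state.
- sense(): the state, without advancing time (a new reading comes with each control period).
- vision.snapshot(name): name is "side" or "top" or "wrist"; returns a dict with "img" (384x512x3 uint8, blue, green, red), "vfov" (degrees; the focal length in pixels is half the picture's height over the tangent of half this angle, whatever the lens; pixels are square), "cx", "cy" (the principal point, pixels), "R" (3x3) and "t" (3): a world point X has camera coordinates R X + t. Camera axes: x right, y down, z forward; pixel columns grow to the right and rows downward; lengths in m; the calibration is good to about 2 mm. The wrist camera is an equidistant fisheye: a pixel r from the principal point sees the ray r / f radians off the axis. A picture is of the moment at which its call begins. There is no depth.
- ticket.sign_off(): hands the job in, once; it reports no verdict.
Trained networks look in a picture, given as the dict that the camera call returned (one of the last four; its "shot" number tells which), for a name from the list of things; names that differ only in an ending like _2 or _b are one class to them, and where a whole thing is asked for, a point or a joint stands for the part that bears it (a point fixed in the world has none). Each returns a list of dicts, best first, with "p" (0 to 1); they miss things now and then, are a little off and sometimes report something else, mostly with a low value. They report only what shows in the picture. A call takes as long as a camera call. They do not tell look-alikes from the thing itself.
- vision.outline_of(label, picture): "mask" (384x512 bool, what is visible of it) and "centre" ([column, row] in pixels, amid what is visible of it).
The state is a dict: "time": time; "q": joint angles; "qd": joint speeds; "effort": joint torques, N m; "tcp_pos": TCP position; "orientation": TCP orientation; "wrist_force": force on the tool from outside, world axes, zero at the start; "ft_torque": the same for the moment, N m; "gripper_width": finger opening in m.
Only numpy, scipy, OpenCV 4.12 (cv2) and the standard library are available. Lean on these libraries where they do the work, as an engineer would, in place of code of your own. Each camera call takes 0.05 s, during which the arm holds its last target.

## Task

Close the hatch on the boiler's water filter box: press its loose metal cover straight down until both snap hooks have clicked over it and it lies flat and fully home. Then use the flat-bladed service key to turn the slotted latch a quarter turn clockwise to its stop, so that its lug lies over the cover, and put the key back upright in the stand it came from. Leave the rod, the T-bar tool, the bowls and the mug where they are.

Things in the scene. Friction and masses are not known exactly. Their poses are not given: they have to be found in the camera images.
- filter_box: Low white enamelled box, 240 (x) x 300 (y) x 50 mm high, fixed to the counter. Origin: centre of its underside; z up; -x is the side with gauge and latch. Its top (deck) is 50 mm above the counter. The hatch is centred at x +30, y 0. Eight dark guides at the cover's corners, 34 mm high above the deck, leave it about 2 mm play.
- cover_mid (a point): Centre of the loose aluminium hatch cover, a plate 110 (x) x 130 (y) x 14 mm, 0.2 kg; axes as the box. It starts propped level on the hooks' ramps, this point about 30 mm above the deck. Home, it lies on the deck: this point 57, upper face 64 mm above the counter. Pressing it home takes 5 to 20 N downwards at its middle; a press on each round mark (y +-45 mm) makes sure of both ends.
- hook_left (a joint): Sprung plastic snap hook (26 mm wide, rising 30 mm above the deck, sloped ramp at its top) at the middle of the cover's +y end. Reads 0 rad upright, grows as it is bent outwards (about 0.07 as the cover's edge passes), and springs back to 0 over the cover when it clicks.
- hook_right (a joint): The same hook at the middle of the cover's -y end.
- latch (a joint): Brass quarter-turn latch on the filter box: 0 rad is open (slot and lug along the box's +y); grows clockwise seen from above; at 1.57 the lug points to the box's +x, over the cover. Stop at 1.65. Starts between 0 and 0.3, stays where it is left, takes about 0.1 N m to turn. The lug's underside is 16 mm above the deck: it passes over the cover only when that is home.
- latch_slot (a point): Point on the latch's vertical axis (x -57, y 0 in the box's frame) at the mouth of its slot, 84 mm above the counter. The frame turns with the latch: slot along y, z up. The head is round, 44 mm across; the slot is 8 mm wide, open at both ends, 10 mm deep, floor 74 mm above the counter. The lug, 16 mm wide, reaches 48 mm from the axis to +y.
- key_grip (a point): Centre of the service key's black grip, a flat block 46 (x) x 20 (y) x 50 (z) mm, to be pinched across y. Below it, from 25 mm under this point, hangs a flat steel blade 30 (x) x 5 (y) mm, 60 mm long. 0.12 kg. It stands in its stand, blade down, the grip's underside on the stand's top, this point 97 mm above the counter. Half a turn about z makes no difference.
- key_tip (a point): Middle of the lower end of the key's blade, 85 mm below key_grip.
- key_stand_mouth (a point): Centre of the mouth of the key's stand, on its upper face 72 mm above the counter. The stand is an open steel frame fixed to the counter, 62 (x) x 40 (y) mm, z up; its slot is 36 (x) x 10 (y) mm, through its 6 mm top, and open below for 66 mm.
- rod_grip (a point): Bystander: middle of the round handle (28 mm thick, with a ball at the top, 105 mm long) of a honing rod standing in a stand like the key's.
- tbar_grip (a point): Bystander: middle of the round cross bar (22 mm thick, 80 mm long, 140 mm above the counter) of a T-bar lid lifter standing in a stand like the key's.
- bowl_a: Bystander: plastic bowl, 150 mm across, 55 mm high, origin under its centre.
- bowl_b: Bystander: a like bowl.
- mug: Bystander: enamel mug, 80 mm across, 90 mm high, origin under its centre.
Mind the look-alikes: they are no part of the job. What is shaped like the part that bears key_grip but red is not meant. Leave any purple look-alike of the part that bears cover_mid alone.

How it is judged:
By the outcome, as a careful person would: the job done as asked, in the order asked, and still so for the second after the job is handed in, with the robot touching nothing.
It also fails if it takes over 72 s, if anything falls off the work surface, if the arm or the gripper's body presses on something with over 40 N, if the wrist force passes 120 N, or if a joint passes its speed limit or range.

## Working session

There is one attempt and no reset: what is moved stays moved. The work goes in short steps, Python scripts to look and compute and a tool call to move; the robot and the scene stay as the last step left them, time stands still between calls to the robot, and variables do not carry over. Pictures are saved under pics/ and viewed, and the job is handed in when it is done.

Besides the shell and the picture viewer there is one more tool, called after "Emit:" as name(argument=value, ...) on one line, values as JSON. arm_command: Moves the arm, as the interface text tells. Its arguments: {"type":"object","properties":{"delta_pos":{"type":"array"},"spin":{"type":"array"},"claw":{"type":"number"}},"required":["delta_pos","spin"]}

```bash
ls; mkdir -p pics
cat > h.py <<'E'
import numpy as np, cv2
from workcell import sense, vision, ticket
def snap(n,f=None):
    s=vision.snapshot(n)
    if f: cv2.imwrite('pics/'+f,s['img'])
    return s
def foc(s): return 0.5*s['img'].shape[0]/np.tan(np.radians(s['vfov'])/2)
def ray(s,u,v,fish=False):
    f=foc(s); d=np.array([u-s['cx'],v-s['cy']])
    if fish:
        r=np.hypot(*d); th=r/f
        c=np.array([*(d/max(r,1e-9)*np.sin(th)),np.cos(th)])
    else: c=np.array([*(d/f),1.]); 
    R=np.array(s['R']);t=np.array(s['t'])
    o=-R.T@t; return o,R.T@c
def atz(s,u,v,z,fish=False):
    o,d=ray(s,u,v,fish); return o+d*(z-o[2])/d[2]
def proj(s,X,fish=False):
    c=np.array(s['R'])@np.array(X)+np.array(s['t']);f=foc(s)
    if fish:
        r=np.hypot(c[0],c[1]);th=np.arctan2(r,c[2]);k=f*th/max(r,1e-9)
        return np.array([s['cx']+k*c[0],s['cy']+k*c[1]])
    return np.array([s['cx']+f*c[0]/c[2],s['cy']+f*c[1]/c[2]])
E
python3 - <<'E'
from h import *
for n in ['side','top','wrist']:
    s=snap(n,n+'0.png'); print(n,s['vfov'],s['cx'],s['cy'],np.round(-np.array(s['R']).T@s['t'],3),np.round(s['R'],2).tolist())
st=sense(); print(st)
E
```

```text
pics
side 53.96240866294559 257.9189530784059 190.08205094829611 [0.386 0.683 0.736] [[-0.99, -0.16, -0.02], [-0.09, 0.62, -0.78], [0.14, -0.77, -0.63]]
top 43.64992887107232 256.00372277321674 190.16541105454397 [ 0.278 -0.084  1.476] [[-0.02, -1.0, 0.01], [-0.99, 0.02, -0.16], [0.16, -0.01, -0.99]]
wrist 65.70646984690485 253.82617893964908 188.66088198795035 [ 0.332 -0.594  0.384] [[0.39, -0.92, -0.0], [-0.88, -0.37, 0.28], [-0.26, -0.11, -0.96]]
{'time': 0.15, 'q': array([ 1.14607534,  0.4692238 , -0.04862272,  1.53339848,  0.02408367,
        1.1410009 , -0.08230429]), 'qd': array([ 0.00178078, -0.00129618, -0.00061658, -0.00128102, -0.00042415,
        0.00028772,  0.00102788]), 'effort': array([ 1.13796319e-03, -5.08427131e+01, -8.03998788e-02, -2.36419827e+01,
       -6.13033329e-02,  3.56625288e-02,  1.46221469e-04]), 'tcp_pos': array([ 0.26013263, -0.62240783,  0.24377131]), 'orientation': array([-3.14014661e+00,  1.73324683e-05,  3.95859823e-01]), 'wrist_force': array([ 0.06479282,  0.19764484, -0.23606125]), 'ft_torque': array([ 0.00814356, -0.02101013,  0.02470572]), 'gripper_width': 0.0868352929354769}
```

View pics/top0.png

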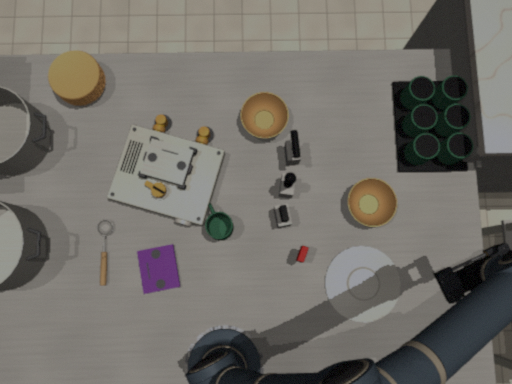

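View pics/side0.png

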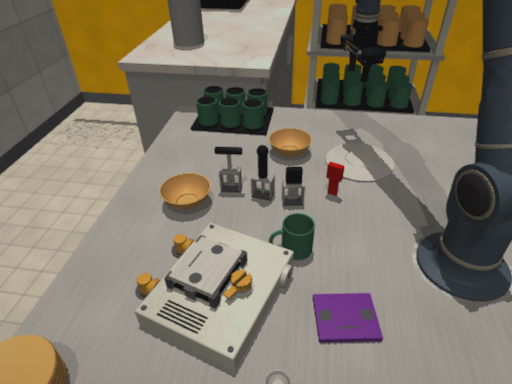

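View pics/wrist0.png

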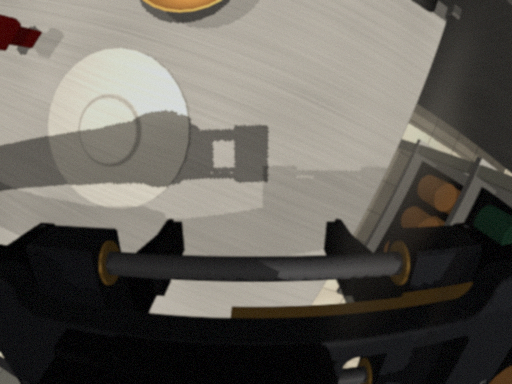

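Top view: the box is around (167,172), the cover at (167,160) and the latch at (156,189). The key (black, in a stand) is at (283,215), the rod at (288,183), the T-bar at (294,147), the red decoy at (302,254), the purple decoy at (158,268) and the mug at (219,227).

Run:
```python
from h import *
for n in ['top','side']:
    s=snap(n)
    vis=s['img'].copy()
    for l,z in [('filter_box',.05),('cover_mid',.087),('latch',.084),('key_grip',.122),('key_stand_mouth',.072),('hook_left',.07),('mug',.09)]:
        for d in vision.outline_of(l,s)[:3]:
            m=d['mask'].astype(np.uint8)
            c=d['centre']
            r=cv2.minAreaRect(cv2.findNonZero(m)) if m.any() else None
            print(n,l,round(d['p'],2),np.round(c,1),np.round(atz(s,*c,z),3)[:2],m.sum(),np.round(r[0],1),np.round(r[1],1),round(r[2],1))
    cv2.imwrite(f'pics/{n}_big.png',cv2.resize(s['img'][100:300,90:330] if n=='top' else s['img'][130:360,130:370],None,fx=3,fy=2.6*3/2.6,interpolation=cv2.INTER_CUBIC)[:600] )
```

```text
top filter_box 0.57 [169.4 183.1] [0.538 0.159] 6804 [169.6 167.1] [101.2 101.5] 18.4
top filter_box 0.57 [293.2 143.4] [ 0.655 -0.218] 234 [295.5 144. ] [28.  9.] 90.0
top cover_mid 0.93 [168.3 162.2] [0.595 0.157] 1636 [167.4 161.9] [45.8 37.1] 15.7
top cover_mid 0.77 [161.8 268.2] [0.285 0.172] 1571 [158.7 268.6] [43.7 37.3] 80.5
top latch 0.73 [156.7 188.1] [0.518 0.191] 261 [156. 187.] [22.6 15.6] 45.0
top key_grip 0.69 [282.1 213.7] [ 0.431 -0.173] 136 [284.1 214. ] [17.   8.5] 76.0
top key_grip 0.6 [301.3 250. ] [ 0.328 -0.224] 138 [302.4 253.8] [ 8.2 17.1] 18.4
top key_stand_mouth 0.77 [280.7 222.1] [ 0.412 -0.172] 244 [282.4 216.3] [23.5 16.7] 76.0
top key_stand_mouth 0.52 [168.7 160.8] [0.602 0.158] 1664 [167.6 161.9] [45.3 38. ] 17.4
top hook_left 0.17 [295.4 142.1] [ 0.654 -0.223] 237 [295.5 144. ] [28.  9.] 90.0
top mug 0.71 [216.4 225.3] [0.405 0.016] 624 [217.9 224.9] [31.8 26.8] 28.3
side filter_box 0.72 [293.1 236.8] [0.418 0.014] 1337 [296.8 234.8] [42.6 44.1] 35.8
side cover_mid 0.96 [204.1 262.5] [0.604 0.159] 2520 [205.3 265.5] [49.  63.5] 34.8
side cover_mid 0.8 [346.2 316.2] [0.295 0.247] 3077 [346.9 317.8] [51.5 67.5] 86.4
side latch 0.82 [238.  283.8] [0.519 0.202] 413 [236.  284.5] [19.1 31.8] 45.0
side key_grip 0.69 [334.2 178.1] [ 0.325 -0.15 ] 454 [332.6 178.9] [17.7 32.9] 11.3
side key_grip 0.68 [294.1 179. ] [ 0.431 -0.131] 378 [293.  182.5] [31. 16.] 90.0
side key_stand_mouth 0.63 [293.5 199.8] [ 0.428 -0.103] 300 [292.5 193.7] [22.3 24.4] 3.0
side mug 0.71 [293.8 234.9] [0.415 0.047] 1287 [296.9 235.6] [42.6 42.6] 36.9
```

View pics/top_big.png

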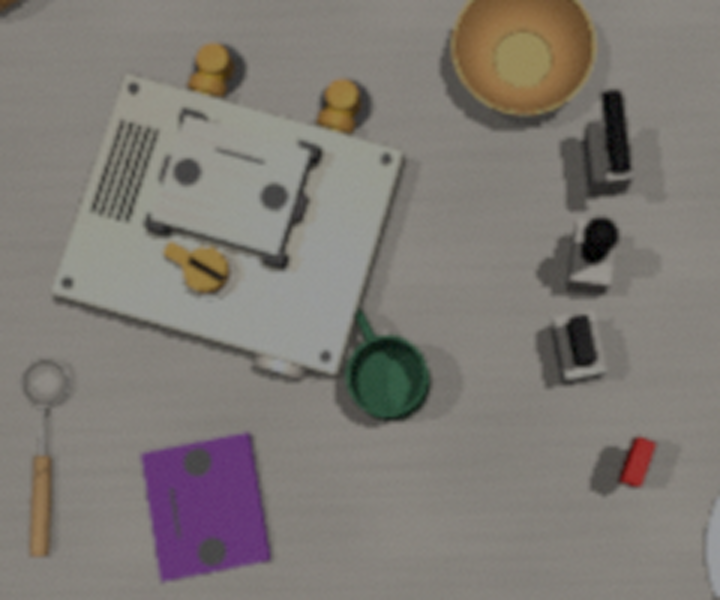

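View pics/side_big.png

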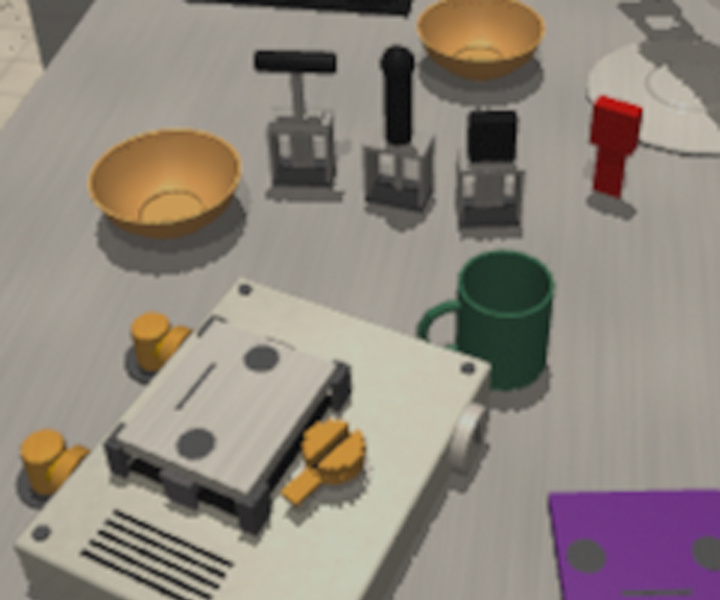

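Run:
```python
from h import *
s=snap('top'); s2=snap('side')
T=lambda a:(np.array(a)/3+[90-.33,100-.33]); S=lambda a:(np.array(a)/3+[130-.33,130-.33])
def tri(a,b):
    o1,d1=ray(s,*T(a));o2,d2=ray(s2,*S(b))
    k=np.linalg.lstsq(np.c_[d1,-d2],o2-o1,rcond=None)[0]
    p,q=o1+k[0]*d1,o2+k[1]*d2; return (p+q)/2,np.linalg.norm(p-q)
for nm,p in dict(tl=(133,88),tr=(386,159),br=(325,356),bl=(67,283)).items(): print('top screw',nm,atz(s,*T(p),.05).round(4))
for nm,p in dict(tl=(41,533),tr=(245,290),br=(468,368)).items(): print('side screw',nm,atz(s2,*S(p),.05).round(4))
for nm,a,b in [('markL',(187,172),(196,443)),('markR',(274,196),(262,358)),('latch',(206,270),(334,452))]: print(nm,*tri(a,b), atz(s,*T(a),.087), atz(s2,*S(b),.087))
# key grip top corners
for n,p in dict(a=(570,320),b=(588,317),c=(597,362),d=(577,366)).items(): print('grip',n,atz(s,*T(p),.122).round(4))
for n,p in dict(a=(472,113),b=(516,112)).items(): print('side grip',n,atz(s2,*S(p),.122).round(4))
cv2.imwrite('pics/keybig.png',cv2.resize(s['img'][190:240,255:325],None,fx=10,fy=10,interpolation=cv2.INTER_CUBIC))
cv2.imwrite('pics/keybigs.png',cv2.resize(s2['img'][155:215,260:330],None,fx=10,fy=10,interpolation=cv2.INTER_CUBIC))
```

```text
top screw tl [0.7092 0.2697 0.05  ]
top screw tr [0.6301 0.0113 0.05  ]
top screw br [0.4301 0.0732 0.05  ]
top screw bl [0.5081 0.3312 0.05  ]
side screw tl [0.7104 0.2659 0.05  ]
side screw tr [0.6312 0.0083 0.05  ]
side screw br [0.4308 0.0686 0.05  ]
markL [0.6104732  0.20455261 0.09144008] 0.0007833857420548338 [0.61113743 0.20541493 0.087     ] [0.6124331  0.20122377 0.087     ]
markR [0.5844974  0.11883021 0.09111414] 1.2804828536715285e-05 [0.58540097 0.11943301 0.087     ] [0.58577012 0.115228   0.087     ]
latch [0.51472223 0.18716305 0.07774313] 0.0010730350476022103 [0.51261564 0.18533273 0.087     ] [0.51345178 0.19408709 0.087     ]
grip a [ 0.4524 -0.167   0.122 ]
grip b [ 0.455  -0.1842  0.122 ]
grip c [ 0.412  -0.1914  0.122 ]
grip d [ 0.4085 -0.1724  0.122 ]
side grip a [ 0.456  -0.1818  0.122 ]
side grip b [ 0.4155 -0.1892  0.122 ]
```

View pics/keybig.png

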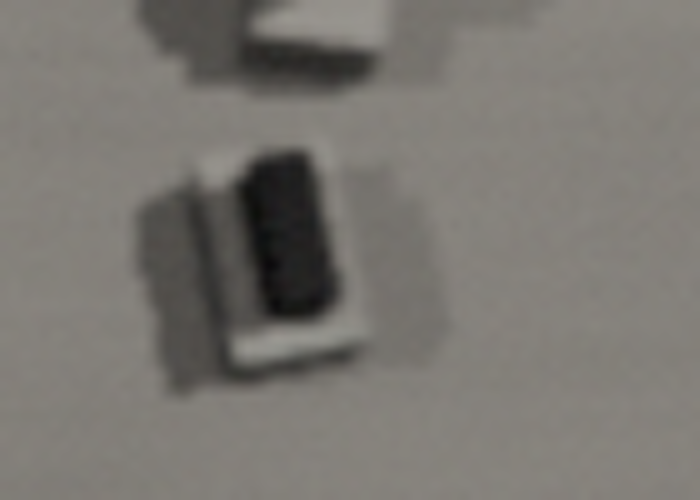

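View pics/keybigs.png

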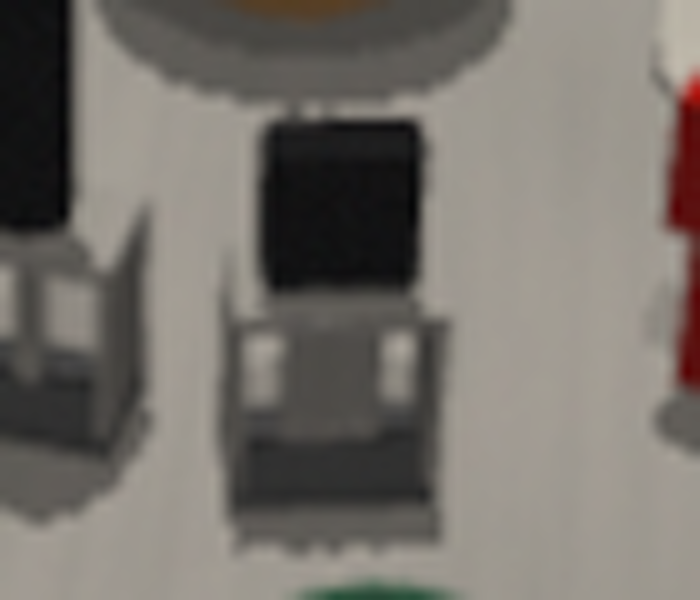

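Emit:
arm_command(delta_pos=[[0,0,-0.5],[0,0,-0.5],[0,0,-0.5],[0,0,-0.5],[0,0,-0.5],[0,0,-0.5]], spin=[-8.4,-8.4,-8.4,-8.4,-8.4,-8.4], claw=0)

```text
time: 1.65
tcp_pos: [0.2602, -0.6228, 0.2748]
orientation: [3.142, 0.0, 1.281]
wrist_force: [-0.1, 0.3, 0.8]
gripper_width: 0.0467
```

Emit:
arm_command(delta_pos=[[3.0,0.4,0],[4.3,0.47,0],[4.3,0.47,0],[4.3,0.47,0],[4.3,0.47,0],[4.3,0.47,0],[4.3,0.47,0],[4.3,0.47,0],[4.3,0.47,0],[4.3,0.47,0],[4.3,0.47,0],[4.3,0.47,0],[4.3,0.47,0],[4.3,0.47,0],[4.3,0.47,0],[4.3,0.47,0],[4.3,0.47,0],[4.3,0.47,0],[4.3,0.47,0],[4.3,0.47,0]], spin=[0,0,0,0,0,0,0,0,0,0,0,0,0,0,0,0,0,0,0,0])

```text
time: 3.65
tcp_pos: [0.5967, 0.1618, 0.2746]
orientation: [3.141, 0.0, 1.275]
wrist_force: [0.8, -0.7, 0.2]
gripper_width: 0.0002
```

Run:
```python
from h import *
s=snap('wrist','w1.png'); t=snap('top','t1.png')
b=np.array([.570,.1695]);x=np.array([.956,-.293]);y=np.array([.293,.956])
im=s['img'].copy()
for (p,q,z) in [(30,0,87),(30,45,87),(30,-45,87),(-57,0,84),(-25,-65,87),(85,-65,87),(-120,-150,50),(-120,150,50)]:
    w=b+x*p/1e3+y*q/1e3; u=proj(s,[*w,z/1e3],True); print(p,q,u.round(1)); cv2.circle(im,tuple(int(v) for v in u.round()),3,(0,0,255),1)
cv2.imwrite('pics/w1m.png',im); print(sense()['tcp_pos'],sense()['q'])
```

```text
30 0 [255.2 172.2]
30 45 [255.3 132.5]
30 -45 [255.1 209.5]
-57 0 [180.5 171.8]
-25 -65 [209.5 224.8]
85 -65 [300.5 224.9]
-120 -150 [153.6 265.8]
-120 150 [136.8  51.8]
[0.59615328 0.16779802 0.27464681] [ 0.13180832  0.42761319 -0.64922489  1.6099831   0.26796839  1.19296685
 -0.85926334]
```

View pics/w1m.png

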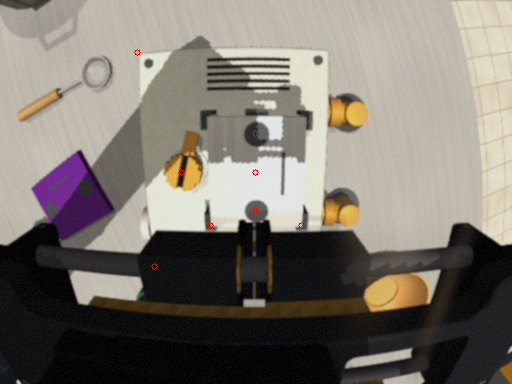

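Emit:
arm_command(delta_pos=[[-0.6,0.45,1],[0,0,2.5],[0,0,3.5],[0,0,3.5],[0,0,3],[0,0,1.7],[0,0,0.5],[0,0,0]], spin=[0,0,0,0,0,0,0,0])

```text
time: 4.55
tcp_pos: [0.5988, 0.1523, 0.1175]
orientation: [3.142, 0.001, 1.274]
wrist_force: [0.5, 0.6, 0.3]
gripper_width: 0.0002
```

Emit:
arm_command(delta_pos=[[0,0,0.3],[0,0,0.3],[0,0,0.3],[0,0,0.3],[0,0,0.3],[0,0,0.3],[0,0,0]], spin=[0,0,0,0,0,0,0])

```text
time: 5.25
tcp_pos: [0.5982, 0.1531, 0.0988]
orientation: [-3.141, 0.001, 1.276]
wrist_force: [0.1, -1.1, -0.1]
gripper_width: 0.0003
```

Run:
```python
from h import *
print(sense())
s=snap('side'); cv2.imwrite('pics/s2.png',cv2.resize(s['img'][150:350,130:370],None,fx=3,fy=3,interpolation=cv2.INTER_CUBIC)); print(sense()['tcp_pos'],sense()['wrist_force'])
```

```text
{'time': 5.25, 'q': array([ 0.088124  ,  0.60112837, -0.5665915 ,  1.78192336,  0.40538639,
        0.87827023, -0.95812871]), 'qd': array([ 0.00067533, -0.00472897, -0.00447046, -0.00525872, -0.00389922,
        0.00475581,  0.00144357]), 'effort': array([-8.52840627e-02, -4.91672444e+01, -7.27597967e+00, -1.85352409e+01,
       -3.78425780e-02, -8.10373225e-02, -1.06767975e-02]), 'tcp_pos': array([0.59820401, 0.15312504, 0.09882268]), 'orientation': array([-3.14056852e+00,  7.74457395e-04,  1.27556914e+00]), 'wrist_force': array([ 0.13345641, -1.10191562, -0.14514299]), 'ft_torque': array([-0.036338  , -0.08735659,  0.00143849]), 'gripper_width': 0.0003423550591086297}
[0.59838445 0.15317939 0.09910037] [0.25540383 0.50610311 0.4947132 ]
```

View pics/s2.png

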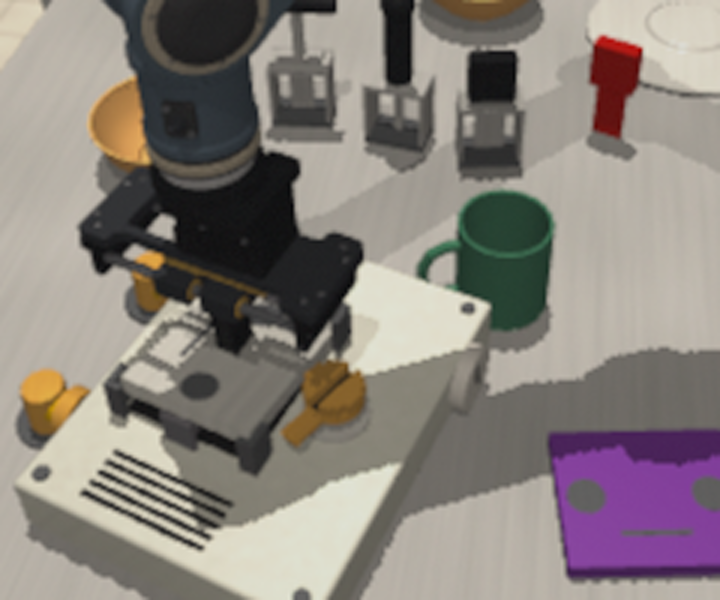

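Emit:
arm_command(delta_pos=[[0.4,-0.1,0],[0.35,-0.1,0],[0,0,0.2],[0,0,0.2],[0,0,0.2],[0,0,0]], spin=[0,0,0,0,0,0])

```text
time: 5.9
tcp_pos: [0.5986, 0.1607, 0.093]
orientation: [-3.141, 0.001, 1.275]
wrist_force: [-0.8, -0.4, 0.7]
gripper_width: 0.0004
```

Run:
```python
from h import *
s=snap('side'); cv2.imwrite('pics/s3.png',cv2.resize(s['img'][220:320,150:270],None,fx=6,fy=6,interpolation=cv2.INTER_CUBIC)); print(sense()['tcp_pos'],sense()['wrist_force'])
for z in (-.022,-.012,0): print((proj(s,[.5986,.1607,.093+z])-[150,220])*6)
```

```text
[0.59866707 0.16067257 0.09308264] [-0.59561138 -0.06261774  0.99815828]
[342.32429532 289.28694875]
[339.63137677 271.78178793]
[336.34641598 250.42809081]
```

View pics/s3.png

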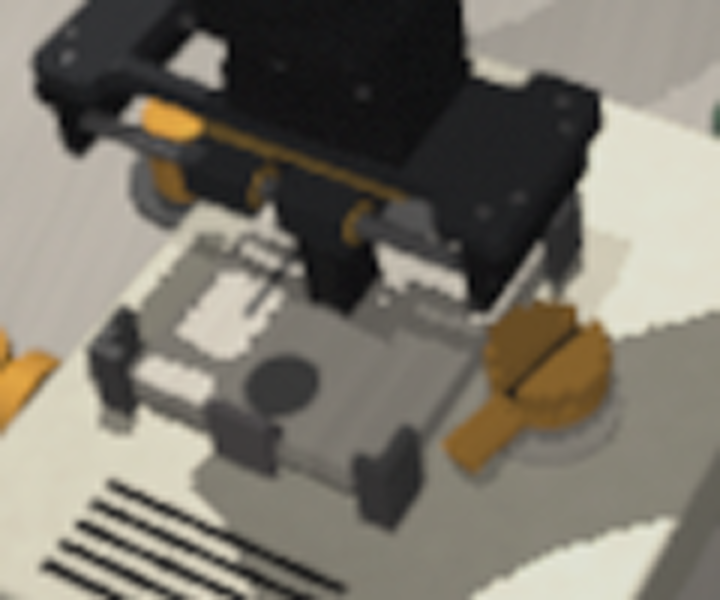

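Emit:
arm_command(delta_pos=[[0,0,0.2],[0,0,0.2],[0,0,0.2],[0,0,0.2],[0,0,0]], spin=[0,0,0,0,0])

```text
time: 6.45
tcp_pos: [0.5989, 0.161, 0.0865]
orientation: [3.141, 0.001, 1.275]
wrist_force: [-2.1, -1.2, 6.9]
gripper_width: 0.0005
```

Emit:
arm_command(delta_pos=[[0,0,0.2],[0,0,0.1],[0,0,0],[0,0,0],[0,0,-0.5],[0,0,-0.5],[2.2,0,0],[2.3,0,0],[0,0,0]], spin=[0,0,0,0,0,0,0,0,0])

```text
time: 7.35
tcp_pos: [0.612, 0.2082, 0.0927]
orientation: [-3.141, -0.004, 1.279]
wrist_force: [-1.0, 0.1, -0.7]
gripper_width: 0.0005
```

Emit:
arm_command(delta_pos=[[0,0,0.4],[0,0,0.4],[0,0,0.2],[0,0,0.1],[0,0,0]], spin=[0,0,0,0,0])

```text
time: 7.85
tcp_pos: [0.612, 0.2036, 0.0863]
orientation: [3.14, 0.002, 1.274]
wrist_force: [-9.5, -3.7, 28.9]
gripper_width: 0.0006
```

Emit:
arm_command(delta_pos=[[0,0,-0.8],[0,0,-0.8],[-2.5,0,0],[-4,0,0],[-2.5,0,0],[0,0,0.4],[0,0,0.5],[0,0,0.4],[0,0,0.2],[0,0,0]], spin=[0,0,0,0,0,0,0,0,0,0])

```text
time: 8.85
tcp_pos: [0.5859, 0.1182, 0.0863]
orientation: [3.141, 0.004, 1.276]
wrist_force: [-9.8, -5.9, 29.7]
gripper_width: 0.0003
```

Emit:
arm_command(delta_pos=[[0,0,-1],[0,0,-3],[0,0,-4],[0,0,-4],[0,0,-4],[0,0,-1.5],[0,0,0],[0,0,0],[0,0,0]], spin=[0,0,0,0,0,0,0,0,0], claw=0.7)

```text
time: 9.75
tcp_pos: [0.5848, 0.1178, 0.2551]
orientation: [-3.138, 0.002, 1.276]
wrist_force: [-0.4, 0.1, -0.7]
gripper_width: 0.0588
```

Run:
```python
from h import *
print(sense()['tcp_pos'],sense()['wrist_force'],sense()['q'])
s=snap('side'); cv2.imwrite('pics/s4.png',cv2.resize(s['img'][210:320,140:290],None,fx=5,fy=5,interpolation=cv2.INTER_CUBIC))
w=snap('wrist','w4.png');  cv2.imwrite('pics/w4b.png',cv2.resize(w['img'][0:230,90:350],None,fx=2.6,fy=2.6,interpolation=cv2.INTER_CUBIC))
b=np.array([.570,.1695]);x=np.array([.956,-.293]);y=np.array([.293,.956])
for z in (64,74,87): print(z,[(proj(s,[*(b+x*.03+y*q),z/1e3])-[140,210])*5 for q in (.045,-.045)])
t=snap('top')
for l,z in [('rod_grip',.19),('tbar_grip',.15)]:
  for im in (t,s):
    for d in vision.outline_of(l,im)[:2]: print(l,round(d['p'],2),d['centre'],atz(im,*d['centre'],z).round(3))
```

```text
[0.58477717 0.11775747 0.25510882] [-0.44873134  0.05842938 -0.65886578] [ 0.21748875  0.40783784 -0.64969086  1.68395827  0.26582351  1.14406436
 -0.79954368]
64 [array([280.94785865, 375.03314598]), array([388.39627007, 232.50268518])]
74 [array([278.21151544, 360.61044092]), array([386.6232369 , 218.08952416])]
87 [array([274.59064837, 341.52559169]), array([384.28003752, 199.04142604])]
rod_grip 0.61 [290.0, 179.2] [ 0.518 -0.193  0.19 ]
rod_grip 0.71 [263.4, 161.6] [ 0.51  -0.103  0.19 ]
tbar_grip 0.62 [291.8, 141.9] [ 0.633 -0.205  0.15 ]
tbar_grip 0.71 [289.4, 140.4] [ 0.46 -0.28  0.15]
tbar_grip 0.48 [238.5, 155.3] [ 0.593 -0.181  0.15 ]
```

View pics/s4.png

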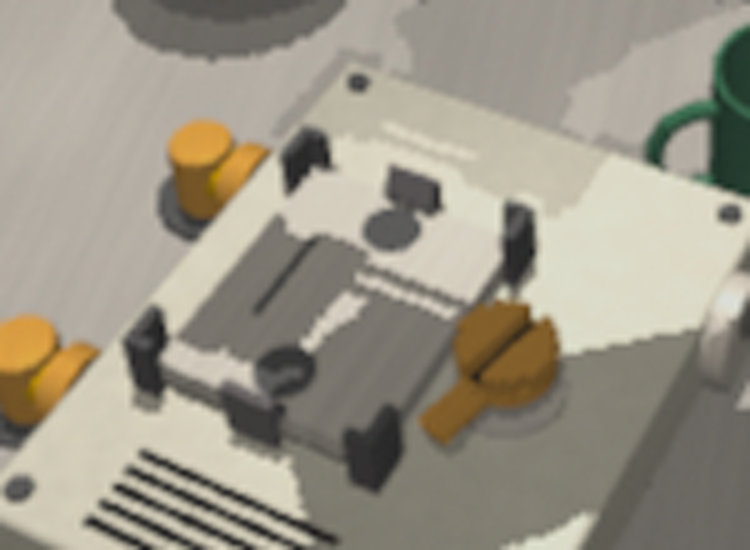

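View pics/w4b.png

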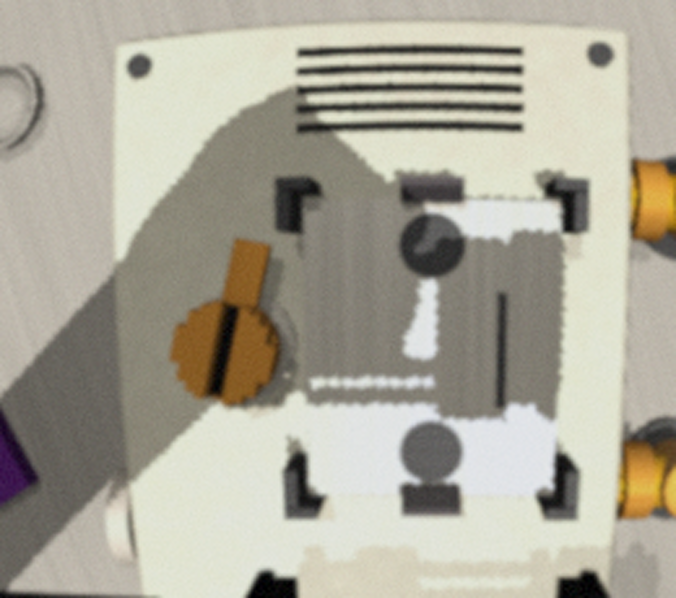

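Run:
```python
from h import *
w=snap('wrist'); f=lambda p:atz(w,p[0]/2.6+90-.3,p[1]/2.6-.3,.084,True)
a,b=f((230,308)),f((215,393)); print(a,b,'ang',np.degrees(np.arctan2(*(a-b)[1::-1])))
l=f((251,242)); 
tl=atz(w,251/2.6+90,242/2.6,.07,True); c=(f((171,352))+f((280,352)))/2; c2=f((225,352)); print(c,c2)
print('lug ang',np.degrees(np.arctan2(*(tl-c2)[1::-1])))
for p in [(140,66),(600,55)]: print(atz(w,p[0]/2.6+90-.3,p[1]/2.6-.3,.05,True))
for p in [(432,246),(431,453)]: print('marks',atz(w,p[0]/2.6+90-.3,p[1]/2.6-.3,.064,True))
bx=np.array([.570,.1695]);x=np.array([.956,-.293]);y=np.array([.293,.956])
print('expect',[ (bx+x*.03+y*q).round(4) for q in (.045,-.045)], bx-.057*x)
```

```text
[0.52707795 0.20151988 0.084     ] [0.50902241 0.16995173 0.084     ] ang 60.23240692995191
[0.51885954 0.18504306 0.084     ] [0.51903345 0.18488207 0.084     ]
lug ang 61.19681591115238
[0.5112395  0.32857915 0.05      ]
[0.71277607 0.26659944 0.05      ]
marks [0.61350311 0.20045808 0.064     ]
marks [0.58677363 0.11370728 0.064     ]
expect [array([0.6119, 0.2037]), array([0.5855, 0.1177])] [0.515508 0.186201]
```

Emit:
arm_command(delta_pos=[[-2,-0.3,-0.5],[-3.7,-0.5,-0.5],[-3.9,-0.5,0],[-3.9,-0.5,0],[-3.9,-0.5,0],[-3.9,-0.5,0],[-3.9,-0.5,0],[-3.9,-0.5,0],[-3.9,-0.5,0],[-3.9,-0.5,0],[-3,-0.5,0],[-1.2,-0.2,0],[0,0,0],[0,0,0],[0,0,0]], spin=[0,0,0,0,0,0,0,0,0,0,0,0,0,0,0])

```text
time: 11.65
tcp_pos: [0.4146, -0.2573, 0.2677]
orientation: [3.141, -0.001, 1.279]
wrist_force: [0.2, 0.5, -0.0]
gripper_width: 0.0609
```

Run:
```python
from h import *
print(sense()['tcp_pos'],sense()['q'])
w=snap('wrist','w5.png');  cv2.imwrite('pics/w5b.png',cv2.resize(w['img'][0:230,130:390],None,fx=2.6,fy=2.6,interpolation=cv2.INTER_CUBIC))
for l,z in [('key_grip',.122),('key_stand_mouth',.072)]:
    for d in vision.outline_of(l,w)[:2]: print(l,round(d['p'],2),d['centre'],atz(w,*d['centre'],z,True).round(3))
```

```text
[ 0.4146385  -0.25726492  0.26767612] [ 0.90530529  0.17497465 -0.4910687   1.91292665  0.09264447  1.07545088
  0.08462536]
key_grip 0.96 [167.6, 172.5] [ 0.334 -0.223  0.122]
key_grip 0.74 [252.3, 101.4] [ 0.436 -0.181  0.122]
key_stand_mouth 0.75 [257.6, 108.8] [ 0.44  -0.191  0.072]
```

View pics/w5b.png

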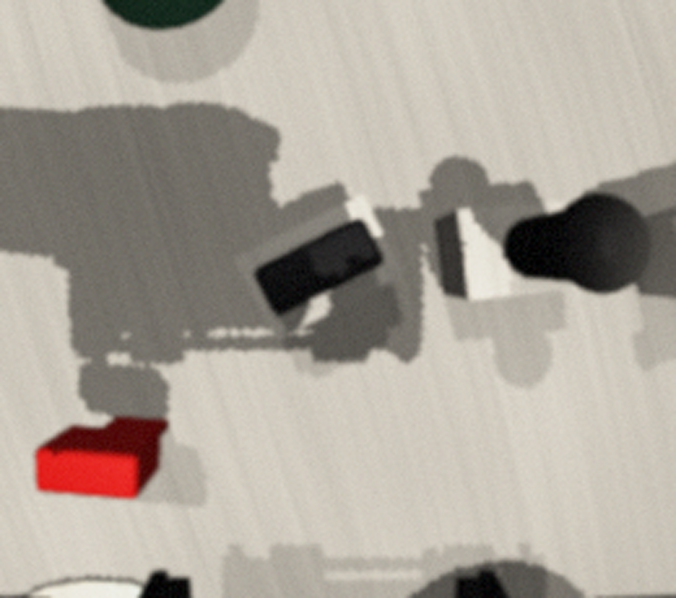

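Run:
```python
from h import *
w=snap('wrist')
P=np.array([atz(w,p[0]/2.6+130-.3,p[1]/2.6-.3,.122,True) for p in [(257,273),(361,221),(382,259),(280,314)]])
print(P.round(4),P.mean(0)); 
for i,j in [(0,1),(3,2),(0,3),(1,2)]: d=P[j]-P[i]; print(np.hypot(*d[:2]),np.degrees(np.arctan2(d[1],d[0])))
```

```text
[[ 0.4136 -0.1786  0.122 ]
 [ 0.4555 -0.1712  0.122 ]
 [ 0.4588 -0.1868  0.122 ]
 [ 0.4172 -0.1956  0.122 ]] [ 0.43628281 -0.18303684  0.122     ]
0.042495941440285186 10.00205463461351
0.04256998893375766 11.950509754568284
0.01742670058445596 -78.19169490666667
0.015981863683187658 -77.85100047596883
```

Run:
```python
from h import *
w=snap('wrist');t=snap('top');s=snap('side')
L=[ray(t,601/3+90,233/3+100),ray(s,398/3+130,60/3+130),ray(w,603/2.6+130,243/2.6,True)]
A=np.zeros((3,3));b=np.zeros(3)
for o,d in L:
    d=d/np.linalg.norm(d);M=np.eye(3)-np.outer(d,d);A+=M;b+=M@o
X=np.linalg.solve(A,b);print(X)
```

```text
[ 0.52744119 -0.19820844  0.16270045]
```

Emit:
arm_command(delta_pos=[[0,0,0],[0,0,0],[0,0,0],[0,0,0],[0,0,0],[0,0,0],[0,0,0],[0,0,0],[1.1,-2.4,0],[1.1,-2.5,0],[1.2,-2.4,0],[0,0,0],[0,0,0]], spin=[7.85,7.85,7.85,7.85,7.85,7.85,7.85,7.85,0,0,0,0,0])

```text
time: 13.3
tcp_pos: [0.4341, -0.1811, 0.2676]
orientation: [3.141, 0.0, 0.181]
wrist_force: [-0.1, -0.6, -0.8]
gripper_width: 0.061
```

Emit:
arm_command(delta_pos=[[0,-0.2,2],[0,0,3.5],[0,0,3.5],[0,0,3.5],[0,0,2],[0,0,1.2],[0,0,0.8],[0,0,0],[0,0,0]], spin=[0,0,0,0,0,0,0,0,0])

```text
time: 14.2
tcp_pos: [0.4343, -0.1797, 0.1033]
orientation: [3.141, -0.001, 0.179]
wrist_force: [0.6, -0.8, 1.1]
gripper_width: 0.0608
```

Run:
```python
from h import *
print(sense()['tcp_pos'],sense()['wrist_force'])
s=snap('side'); cv2.imwrite('pics/s6.png',cv2.resize(s['img'][110:220,230:380],None,fx=5,fy=5,interpolation=cv2.INTER_CUBIC))
w=snap('wrist','w6.png')
```

```text
[ 0.43429347 -0.17973081  0.1032817 ] [ 0.56607252 -0.77251488  1.05442349]
```

View pics/s6.png

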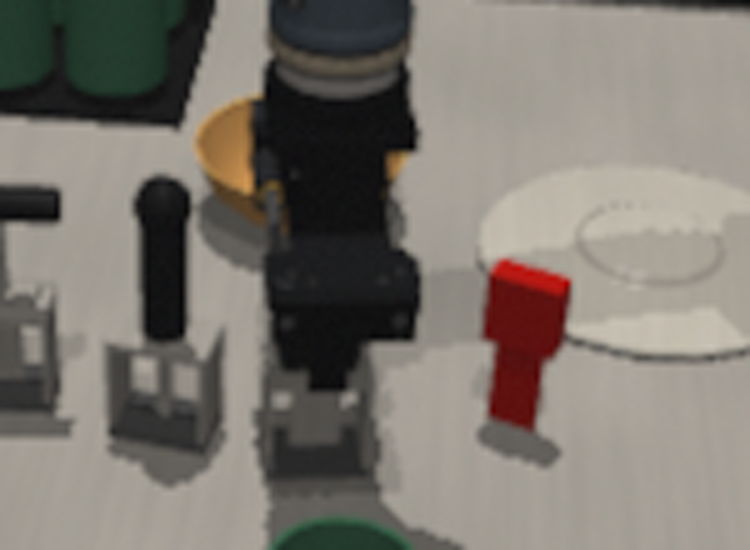

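View pics/w6.png

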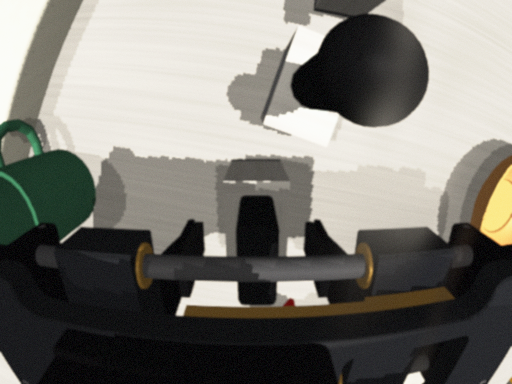

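Emit:
arm_command(delta_pos=[[0,0,0],[0,0,0],[0,0,0],[0,0,0],[0,0,0],[0,0,0],[0,0,0],[0,0,0]], spin=[0,0,0,0,0,0,0,0], claw=0)

```text
time: 15.1
tcp_pos: [0.4337, -0.1795, 0.1026]
orientation: [3.141, -0.0, 0.179]
wrist_force: [0.5, -1.3, 1.4]
gripper_width: 0.0196
```

Run:
```python
from h import *
for k in ('tcp_pos','orientation','wrist_force','ft_torque','gripper_width'):print(k,sense()[k])
w=snap('wrist','w7.png');cv2.imwrite('pics/w7.png',cv2.resize(w['img'][120:330,160:350],None,fx=3,fy=2.8))
```

```text
tcp_pos [ 0.43371261 -0.17949931  0.10258922]
orientation [ 3.14129277e+00 -1.59228194e-04  1.79318241e-01]
wrist_force [ 0.53811156 -1.32937461  1.38047488]
ft_torque [-0.11752876 -0.04604509 -0.02861106]
gripper_width 0.019634631676401053
```

View pics/w7.png

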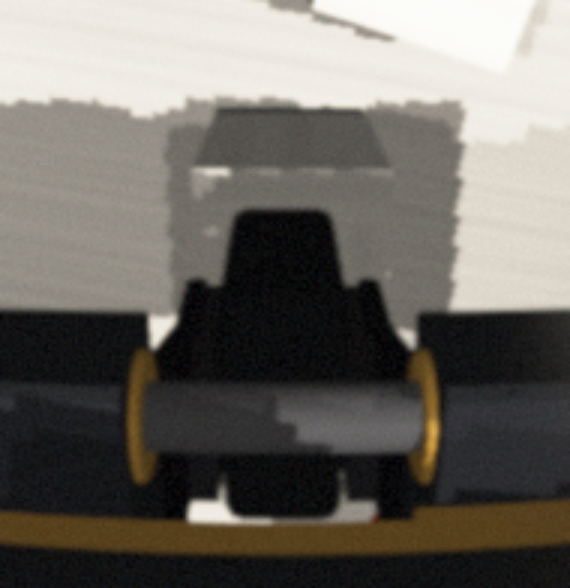

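Emit:
arm_command(delta_pos=[[0,0,-0.5],[0,0,-1.5],[0,0,-3],[0,0,-3],[0,0,-3],[0,0,-3],[0,0,-3]], spin=[0,0,0,0,0,0,0])

```text
time: 15.85
tcp_pos: [0.4332, -0.1789, 0.2739]
orientation: [-3.141, 0.0, 0.18]
wrist_force: [0.3, -0.3, -1.4]
gripper_width: 0.0199
```

Emit:
arm_command(delta_pos=[[0,0,0],[0,0,0],[0,0,0],[0,0,0],[0,0,0],[0,0,0],[2,-0.6,0],[3.5,-1,0],[3.7,-1.1,0],[3.7,-1.1,0],[3.7,-1.1,0],[3.7,-1.1,0],[3.7,-1.1,0],[3.7,-1.1,0],[3.5,-1,0],[3,-0.8,0],[1.6,-0.4,0],[0,0,0],[0,0,0],[0,0,0]], spin=[-8.45,-8.45,-8.45,-8.45,-8.45,-8.45,0,0,0,0,0,0,0,0,0,0,0,0,0,0])

```text
time: 17.85
tcp_pos: [0.5162, 0.1827, 0.2723]
orientation: [3.141, 0.001, 1.062]
wrist_force: [0.3, 0.2, -0.5]
gripper_width: 0.0199
```

Run:
```python
from h import *
for k in ('tcp_pos','orientation','wrist_force','q','gripper_width'):print(k,sense()[k])
w=snap('wrist');cv2.imwrite('pics/w8.png',w['img']);t=snap('top');cv2.imwrite('pics/t8.png',t['img'])
```

```text
tcp_pos [0.5162274  0.18267476 0.27234965]
orientation [3.14137662e+00 1.40474974e-03 1.06247341e+00]
wrist_force [ 0.26542705  0.24268917 -0.45831169]
q [ 0.17309771  0.32110207 -0.73667671  1.77136806  0.23645027  1.14059496
 -1.14626921]
gripper_width 0.019939239996066498
```

View pics/w8.png

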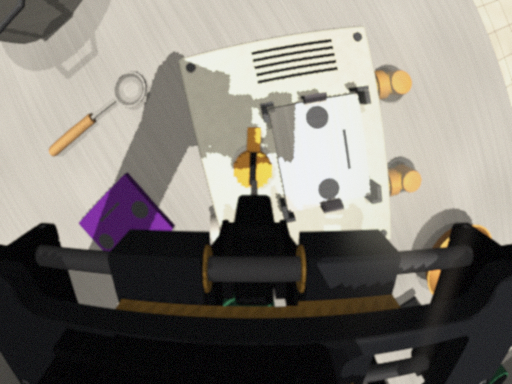

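Emit:
arm_command(delta_pos=[[0,0,0],[0,0,0],[0,0,0],[0,0,0],[0,0,0],[0,0,0],[0,0,0],[0,0,0],[0,0,0],[0,0,0],[0,0,0],[0,0,0],[0,0,0],[0,0,0],[0,0,0],[0,0,0],[0,0,0],[0,0,0],[0,0,0],[0,0,0]], spin=[-8.5,-8.5,-8.5,-8.5,-8.5,-8.5,-8.5,-8.5,-8.5,-8.5,-8.5,-8.5,-8.5,-8.5,-8.5,-8.5,-8.5,-8.5,-8.5,-8.5])

```text
time: 19.95
tcp_pos: [0.5166, 0.1829, 0.2724]
orientation: [-3.141, -0.001, -2.248]
wrist_force: [0.3, -0.6, -1.8]
gripper_width: 0.0201
```

Emit:
arm_command(delta_pos=[[0,0,1.5],[0,0,3],[0,0,2.5],[0,0,0.5],[0,0,0],[0,0,0]], spin=[-5,-5,0,0,0,0])

```text
time: 20.55
tcp_pos: [0.5171, 0.1844, 0.1989]
orientation: [-3.14, 0.002, -2.078]
wrist_force: [-0.2, -0.5, -0.9]
gripper_width: 0.0202
```

Run:
```python
from h import *
for k in ('tcp_pos','orientation','wrist_force','q','gripper_width'):print(k,sense()[k])
w=snap('wrist');cv2.imwrite('pics/w9.png',w['img']);s=snap('side');cv2.imwrite('pics/s9.png',cv2.resize(s['img'][200:320,160:310],None,fx=5,fy=5,interpolation=cv2.INTER_CUBIC))
```

```text
tcp_pos [0.51706868 0.18443146 0.19887539]
orientation [-3.14020814e+00  1.55089592e-03 -2.07804263e+00]
wrist_force [-0.19201811 -0.53743266 -0.88520676]
q [ 0.48405425  0.66947136 -1.30410704  1.84140243  0.70065591  1.19322214
  1.58281305]
gripper_width 0.020180918110003467
```

View pics/w9.png

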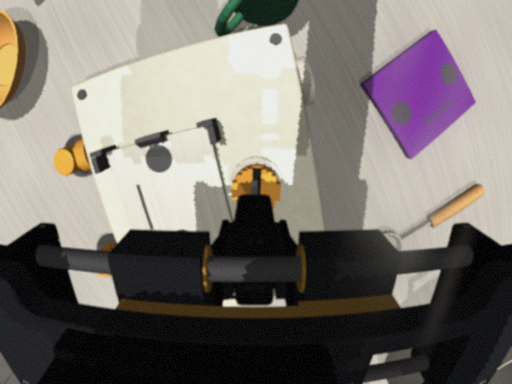

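View pics/s9.png

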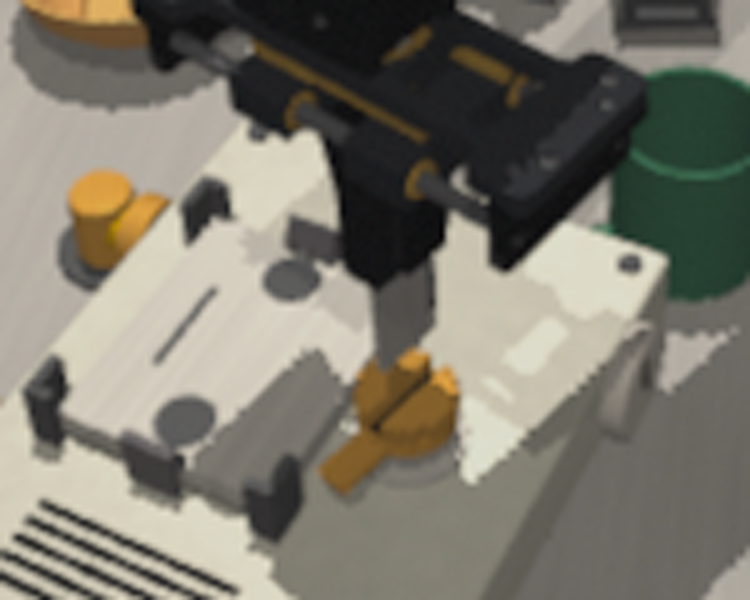

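Run:
```python
from h import *
w=snap('wrist');s=snap('side');p=sense()['tcp_pos']
a=p.copy();a[2]-=.0906;print('tip side',(proj(s,a)-[160,200])*5,'slot below', (proj(s,[p[0],p[1],.084])-[160,200])*5)
print('corners',[((proj(s,a+np.array([*(k*.015*np.array([.485,.875])),0]))-[160,200])*5).round() for k in(1,-1)])
print('wrist tip',proj(w,a,True),'below',proj(w,[p[0],p[1],.084],True))
cv2.imwrite('pics/w9b.png',cv2.resize(w['img'][140:230,195:315],None,fx=6.5,fy=6.5,interpolation=cv2.INTER_CUBIC))
```

```text
tip side [399.438805   350.85537113] slot below [401.98731478 387.09717909]
corners [array([376., 373.]), array([422., 329.])]
wrist tip [254.92967939 200.20333156] below [254.87738201 191.57026695]
```

View pics/w9b.png

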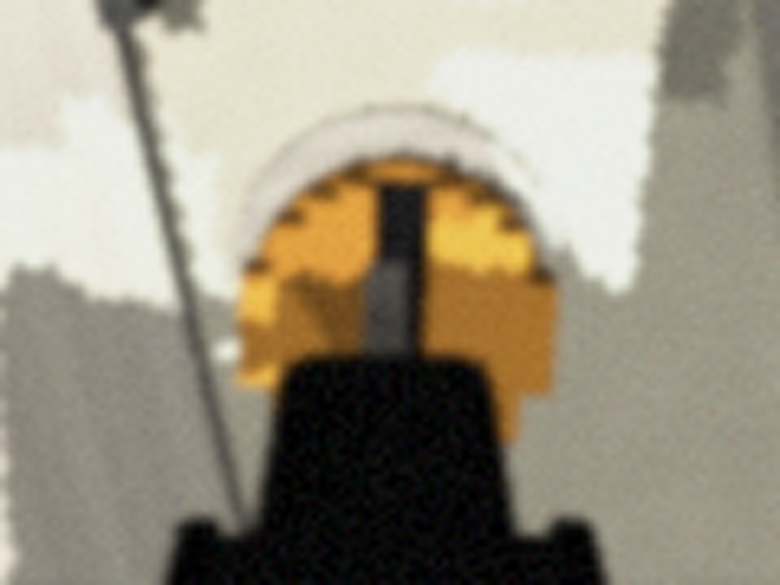

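Emit:
arm_command(delta_pos=[[0,0.16,0.5],[0,0,1.0],[0,0,0.5],[0,0,0],[0,0,0]], spin=[0,0,0,0,0])

```text
time: 21.25
tcp_pos: [0.5149, 0.185, 0.1773]
orientation: [3.141, -0.0, -2.077]
wrist_force: [0.0, -0.3, -1.7]
gripper_width: 0.0198
```

Run:
```python
from h import *
for k in ('tcp_pos','orientation','wrist_force','q','gripper_width'):print(k,sense()[k])
w=snap('wrist');s=snap('side')
cv2.imwrite('pics/w10b.png',cv2.resize(w['img'][140:230,195:315],None,fx=6.5,fy=6.5,interpolation=cv2.INTER_CUBIC))
cv2.imwrite('pics/s10.png',cv2.resize(s['img'][240:310,200:280],None,fx=8,fy=8,interpolation=cv2.INTER_CUBIC))
```

```text
tcp_pos [0.51489359 0.18503761 0.17728269]
orientation [ 3.14119034e+00 -1.79116337e-04 -2.07705608e+00]
wrist_force [ 0.00314034 -0.30972003 -1.74463071]
q [ 0.46706601  0.68899549 -1.28032903  1.86568375  0.72592932  1.16102822
  1.56095163]
gripper_width 0.01984081143576177
```

View pics/w10b.png

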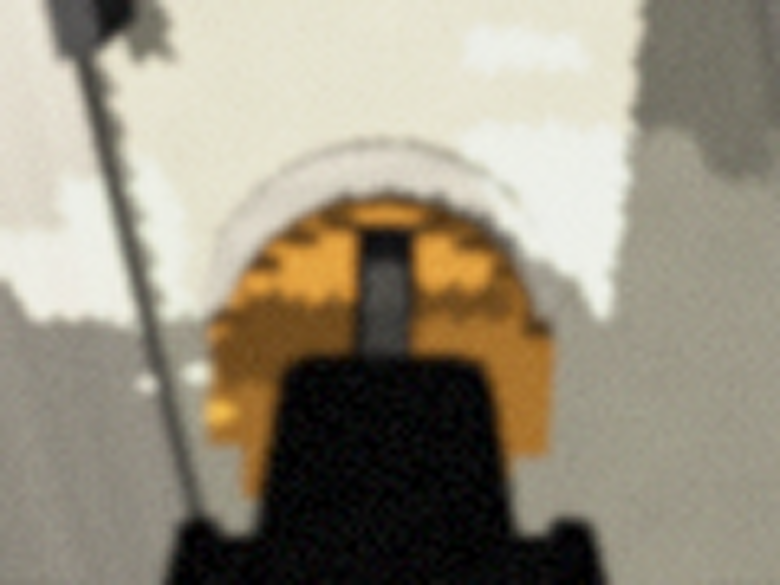

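View pics/s10.png

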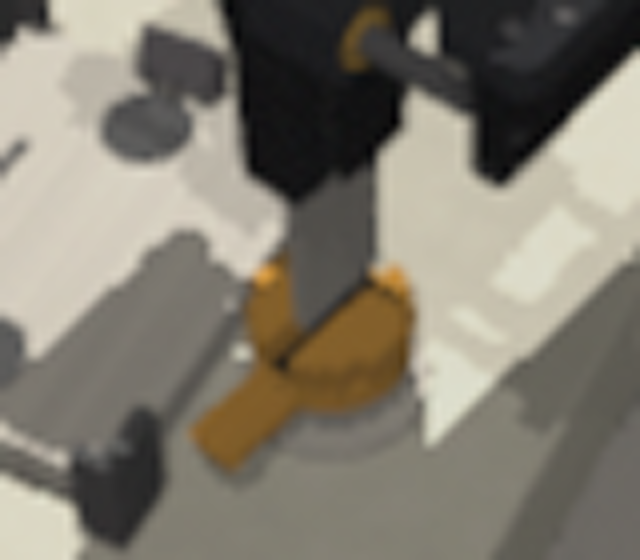

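Emit:
arm_command(delta_pos=[[0,0,0.3],[0,0,0.3],[0,0,0.3],[0,0,0.1],[0,0,0]], spin=[0,0,0,0,0])

```text
time: 21.85
tcp_pos: [0.5149, 0.1849, 0.1673]
orientation: [3.141, -0.0, -2.077]
wrist_force: [-0.6, 0.4, -1.5]
gripper_width: 0.0193
```

Emit:
arm_command(delta_pos=[[0,0,0],[0,0,0],[0,0,0],[0,0,0],[0,0,0],[0,0,0],[0,0,0]], spin=[5,7,7,7,7,7,0])

```text
time: 22.55
tcp_pos: [0.5149, 0.1849, 0.1676]
orientation: [-3.141, 0.0, -2.775]
wrist_force: [0.4, 0.3, -2.0]
gripper_width: 0.0197
```

Run:
```python
from h import *
for k in ('tcp_pos','orientation','wrist_force','ft_torque','q','gripper_width'):print(k,sense()[k])
w=snap('wrist');s=snap('side')
cv2.imwrite('pics/w11b.png',cv2.resize(w['img'][140:230,195:315],None,fx=6.5,fy=6.5,interpolation=cv2.INTER_CUBIC))
cv2.imwrite('pics/s11.png',cv2.resize(s['img'][240:310,200:280],None,fx=8,fy=8,interpolation=cv2.INTER_CUBIC))
```

```text
tcp_pos [0.51490269 0.18491538 0.16763917]
orientation [-3.14056083e+00  2.88080358e-04 -2.77500418e+00]
wrist_force [ 0.3951387   0.31224014 -1.99255064]
ft_torque [ 0.18274573 -0.19129079 -0.01587441]
q [ 0.38545234  0.59629386 -1.10978739  1.87845372  0.61555529  1.06060361
  0.96013868]
gripper_width 0.019696044319759038
```

View pics/w11b.png

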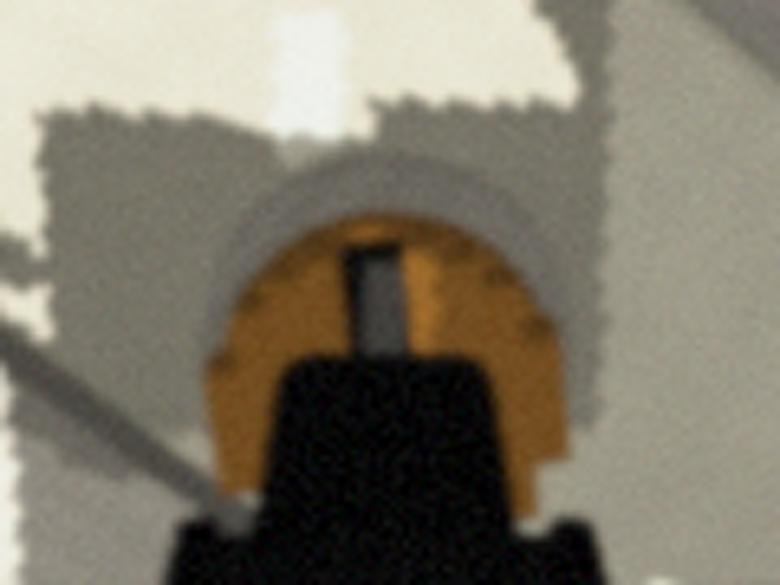

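View pics/s11.png

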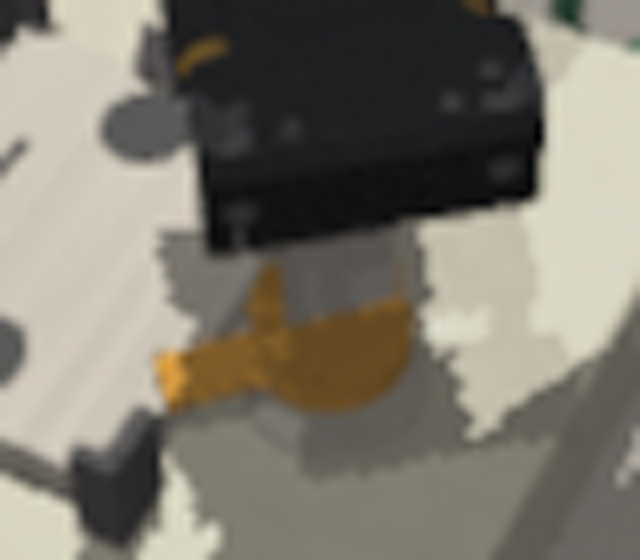

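Emit:
arm_command(delta_pos=[[0,0,0],[0,0,0],[0,0,0],[0,0,0],[0,0,0],[0,0,0],[0,0,0],[0,0,0]], spin=[6,7,7,7,7,4,2,0])

```text
time: 23.45
tcp_pos: [0.5148, 0.1855, 0.1676]
orientation: [3.141, -0.0, 2.812]
wrist_force: [0.5, 1.5, -0.8]
gripper_width: 0.0195
```

Run:
```python
from h import *
for k in ('tcp_pos','orientation','wrist_force','ft_torque','q','gripper_width'):print(k,sense()[k])
w=snap('wrist');s=snap('side')
cv2.imwrite('pics/w12b.png',cv2.resize(w['img'][140:230,195:315],None,fx=6.5,fy=6.5,interpolation=cv2.INTER_CUBIC))
cv2.imwrite('pics/s12.png',cv2.resize(s['img'][240:310,200:280],None,fx=8,fy=8,interpolation=cv2.INTER_CUBIC))
```

```text
tcp_pos [0.51481461 0.18547053 0.1676285 ]
orientation [ 3.14107054e+00 -2.97775753e-04  2.81160160e+00]
wrist_force [ 0.51558891  1.471577   -0.7776781 ]
ft_torque [0.32404988 0.00236866 0.0344389 ]
q [ 0.28915556  0.51648046 -0.94447632  1.88237446  0.49568286  0.99748264
  0.3679383 ]
gripper_width 0.019522421497541215
```

View pics/w12b.png

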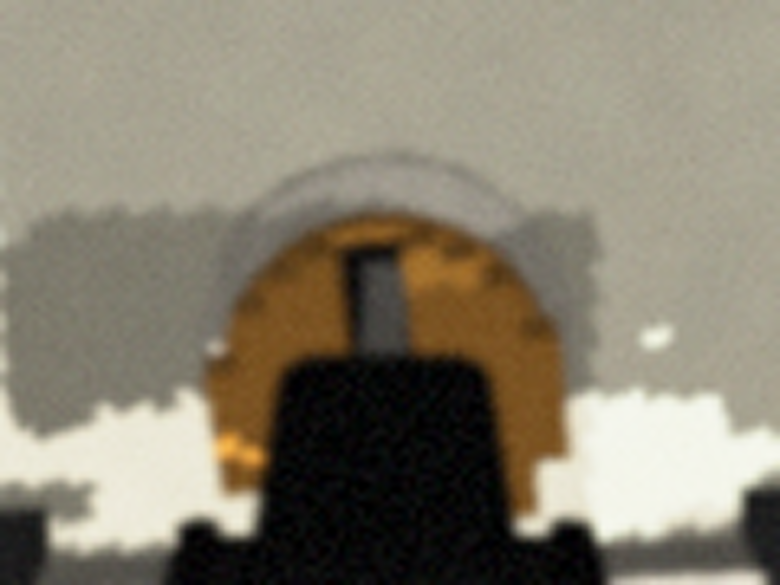

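View pics/s12.png

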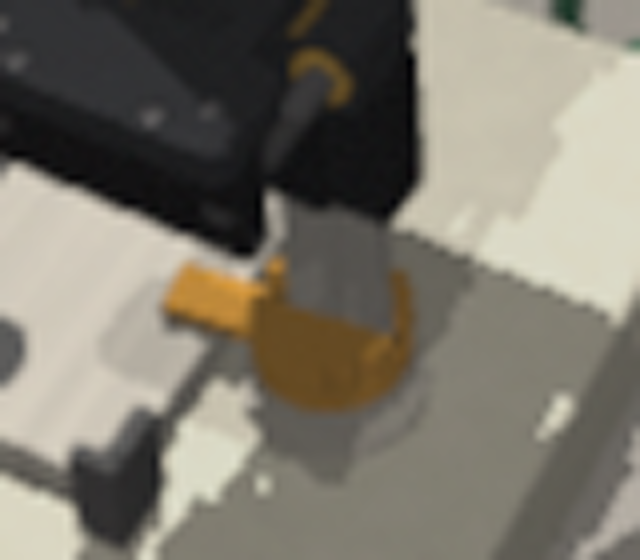

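Emit:
arm_command(delta_pos=[[0,0,0],[0,0,0],[0,0,0],[0,0,0]], spin=[3,2.5,2,0])

```text
time: 23.95
tcp_pos: [0.5149, 0.1855, 0.1676]
orientation: [3.141, -0.0, 2.679]
wrist_force: [-1.7, 2.1, -1.5]
gripper_width: 0.0196
```

Run:
```python
from h import *
for k in ('tcp_pos','orientation','wrist_force','ft_torque','gripper_width'):print(k,sense()[k])
```

```text
tcp_pos [0.51485124 0.18554838 0.16763085]
orientation [ 3.14077686e+00 -3.83544936e-04  2.67945194e+00]
wrist_force [-1.6546215   2.1024126  -1.49838819]
ft_torque [ 0.59143974 -0.00366049  0.08060863]
gripper_width 0.019595995963792318
```

Emit:
arm_command(delta_pos=[[0,0,0],[0,0,0],[0,0,0]], spin=[2,1,0])

```text
time: 24.25
tcp_pos: [0.5149, 0.1855, 0.1676]
orientation: [3.141, -0.0, 2.627]
wrist_force: [-0.2, 2.6, -0.9]
gripper_width: 0.0197
```

Run:
```python
from h import *
for k in ('tcp_pos','orientation','wrist_force','ft_torque','gripper_width'):print(k,sense()[k])
w=snap('wrist')
cv2.imwrite('pics/w13b.png',cv2.resize(w['img'][120:230,185:325],None,fx=5,fy=5,interpolation=cv2.INTER_CUBIC))
```

```text
tcp_pos [0.51486036 0.18548683 0.16762474]
orientation [ 3.14093160e+00 -1.19464341e-04  2.62695091e+00]
wrist_force [-0.16115111  2.61624775 -0.94925412]
ft_torque [0.84761877 0.18401278 0.27931766]
gripper_width 0.01968013295951921
```

View pics/w13b.png

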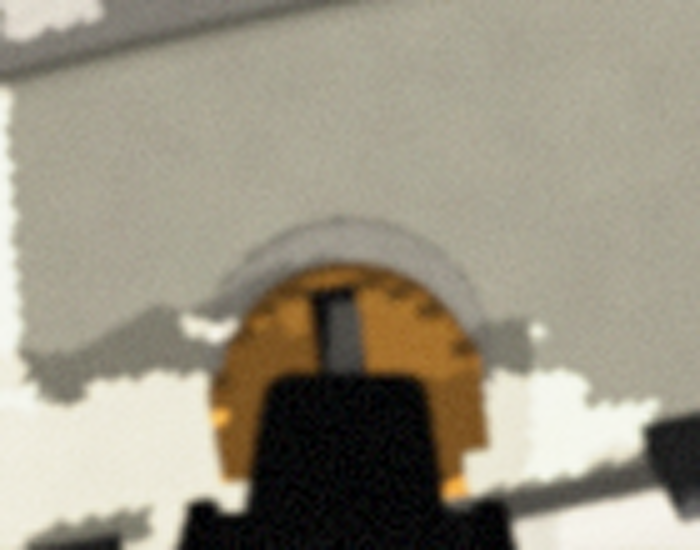

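Emit:
arm_command(delta_pos=[[0,0,0],[0,0,0],[0,0,-0.5],[0,0,-0.8],[0,0,-1.5],[0,0,-2.5],[0,0,-3],[0,0,-2.2],[0,0,0]], spin=[-3,-3,0,0,0,0,0,0,0])

```text
time: 25.2
tcp_pos: [0.5165, 0.1859, 0.2769]
orientation: [3.138, 0.006, 2.73]
wrist_force: [0.1, -0.5, -1.1]
gripper_width: 0.0197
```

Run:
```python
from h import *
for k in ('tcp_pos','orientation','wrist_force','q','gripper_width'):print(k,sense()[k])
w=snap('wrist');s=snap('side')
cv2.imwrite('pics/s14.png',cv2.resize(s['img'][210:320,140:290],None,fx=5,fy=5,interpolation=cv2.INTER_CUBIC))
cv2.imwrite('pics/w14.png',w['img'])
p=sense()['tcp_pos'];o=sense()['orientation'][2]
# plan to stand
tx=np.array([np.cos(o),np.sin(o)]);ty=np.array([np.sin(o),-np.cos(o)])
d=np.array([.4337,-.1795])-p[:2]; print('tool dx,dy',d@tx,d@ty,'spin',np.degrees(o-.1793))
```

```text
tcp_pos [0.51652804 0.18587975 0.27687191]
orientation [3.13769026 0.00603204 2.72988445]
wrist_force [ 0.13825861 -0.50695411 -1.07761186]
q [ 0.35365215  0.39339478 -1.00483423  1.75906487  0.36082203  1.18067358
  0.40415701]
gripper_width 0.019680736933951653
tool dx,dy -0.07102442167040046 -0.36611244428384854 spin 146.15230625103325
```

View pics/s14.png

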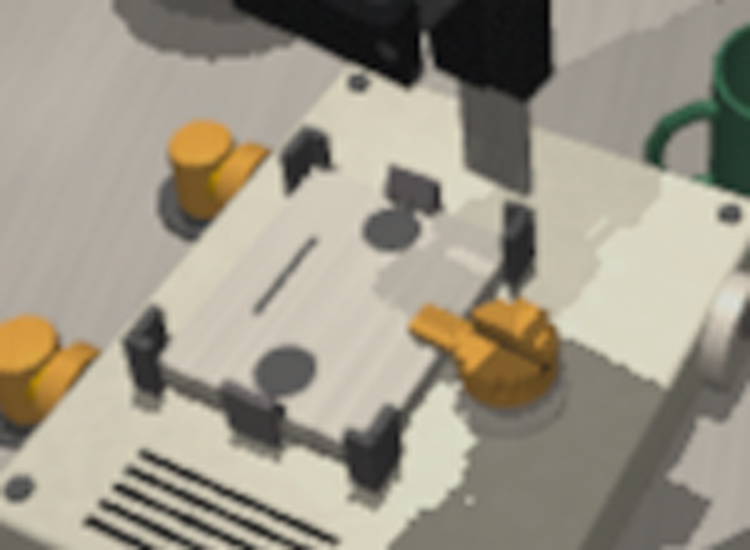

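View pics/w14.png

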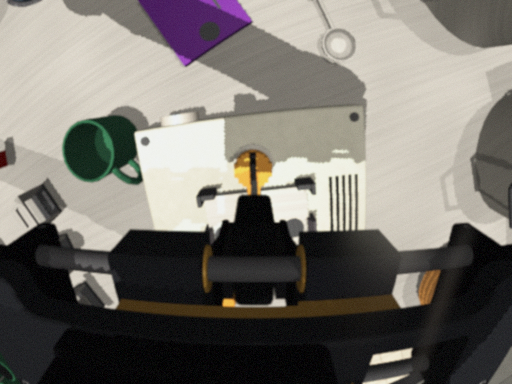

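Emit:
arm_command(delta_pos=[[-0.3,-1.6,0],[-0.6,-3,0],[-0.65,-3.4,0],[-0.65,-3.4,0],[-0.65,-3.4,0],[-0.65,-3.4,0],[-0.65,-3.4,0],[-0.65,-3.4,0],[-0.65,-3.4,0],[-0.65,-3.4,0],[-0.6,-2.8,0],[-0.4,-1.4,0],[0,0,0]], spin=[0,0,0,0,0,0,0,0,0,0,0,0,0])

```text
time: 26.6
tcp_pos: [0.4355, -0.1752, 0.2716]
orientation: [3.141, -0.002, 2.727]
wrist_force: [-0.2, 1.0, -1.4]
gripper_width: 0.0199
```

Emit:
arm_command(delta_pos=[[0,0,0],[0,0,0],[0,0,0],[0,0,0],[0,0,0],[0,0,0],[0,0,0],[0,0,0],[0,0,0],[0,0,0],[0,0,0],[0,0,0],[0,0,0],[0,0,0],[0,0,0],[0,0,0],[0,0,0],[0,0,0],[0,0,0],[0,0,0]], spin=[8.1,8.1,8.1,8.1,8.1,8.1,8.1,8.1,8.1,8.1,8.1,8.1,8.1,8.1,8.1,8.1,8.1,8.1,0,0])

```text
time: 28.6
tcp_pos: [0.4367, -0.1719, 0.2724]
orientation: [-3.141, 0.0, 0.192]
wrist_force: [0.0, 0.4, -1.3]
gripper_width: 0.0196
```

Run:
```python
from h import *
for k in ('tcp_pos','orientation','wrist_force','q','gripper_width'):print(k,sense()[k])
p=sense()['tcp_pos'];o=sense()['orientation'][2]
tx=np.array([np.cos(o),np.sin(o)]);ty=np.array([np.sin(o),-np.cos(o)])
d=np.array([.4337,-.1795])-p[:2]; print('tool dx,dy',d@tx,d@ty,'spin',np.degrees(o-.1793))
```

```text
tcp_pos [ 0.43668806 -0.17187028  0.2723646 ]
orientation [-3.14098634e+00  1.84490708e-04  1.91856973e-01]
wrist_force [ 0.01995489  0.41122728 -1.28982244]
q [ 0.83977807  0.15003413 -0.61021083  1.93835434  0.09661002  1.08233814
 -1.18955881]
gripper_width 0.01961907501627127
tool dx,dy -0.004388089827455502 0.0069199604876050876 spin 0.7194615283963515
```

Emit:
arm_command(delta_pos=[[-0.44,0.69,0],[0,0,2],[0,0,3.5],[0,0,3],[0,0,1.4],[0,0,0.3],[0,0,0],[0,0,0]], spin=[0.7,0,0,0,0,0,0,0])

```text
time: 29.4
tcp_pos: [0.4341, -0.1814, 0.1715]
orientation: [3.14, -0.002, 0.174]
wrist_force: [0.6, -0.5, -0.9]
gripper_width: 0.0201
```

Run:
```python
from h import *
for k in ('tcp_pos','orientation','wrist_force'):print(k,sense()[k])
p=sense()['tcp_pos'];o=sense()['orientation'][2]
tx=np.array([np.cos(o),np.sin(o)]);ty=np.array([np.sin(o),-np.cos(o)])
d=np.array([.4337,-.1795])-p[:2]; print('tool dx,dy',d@tx,d@ty,'spin',np.degrees(o-.1793))
w=snap('wrist');s=snap('side')
cv2.imwrite('pics/s15.png',cv2.resize(s['img'][150:230,250:340],None,fx=7,fy=7,interpolation=cv2.INTER_CUBIC))
cv2.imwrite('pics/w15.png',cv2.resize(w['img'][120:250,170:340],None,fx=4.5,fy=4.5,interpolation=cv2.INTER_CUBIC))
```

```text
tcp_pos [ 0.43411194 -0.18144164  0.1715282 ]
orientation [ 3.14044723e+00 -1.70238418e-03  1.74161195e-01]
wrist_force [ 0.6380245  -0.53126204 -0.89241373]
tool dx,dy -6.925693432093792e-05 -0.0019836536601131635 spin -0.29443184814790135
```

View pics/s15.png

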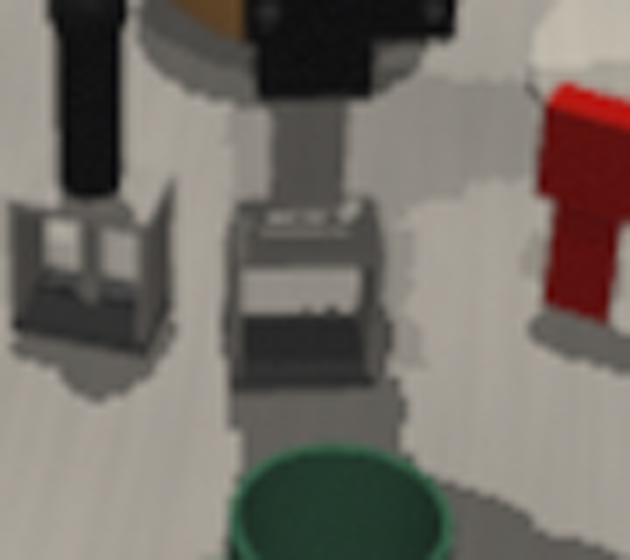

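View pics/w15.png

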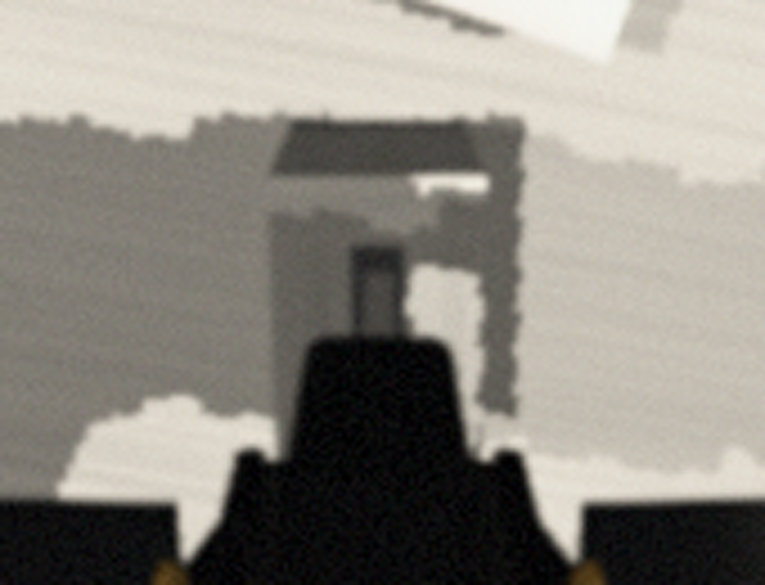

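Emit:
arm_command(delta_pos=[[0,0,0.5],[0,0,0.6],[0,0,0.6],[0,0,0]], spin=[0,0,0,0])

```text
time: 29.9
tcp_pos: [0.4326, -0.1808, 0.1525]
orientation: [-3.14, 0.002, 0.174]
wrist_force: [0.1, -0.3, -1.4]
gripper_width: 0.0194
```

Emit:
arm_command(delta_pos=[[0,0,0.9],[0,0,1],[0,0,1],[0,0,1],[0,0,0.6],[0,0,0.2],[0,0,0]], spin=[0,0,0,0,0,0,0])

```text
time: 30.6
tcp_pos: [0.4333, -0.181, 0.1062]
orientation: [-3.141, 0.0, 0.174]
wrist_force: [-0.6, -0.4, -0.4]
gripper_width: 0.0201
```

Run:
```python
from h import *
for k in ('tcp_pos','orientation','wrist_force','ft_torque'):print(k,sense()[k])
```

```text
tcp_pos [ 0.43333721 -0.1809652   0.10624605]
orientation [-3.14125931e+00  2.92855638e-04  1.74335894e-01]
wrist_force [-0.58061133 -0.3915092  -0.37762043]
ft_torque [-0.01413362  0.03774861  0.01352007]
```

Emit:
arm_command(delta_pos=[[0,0,0.2],[0,0,0.15],[0,0,0.1],[0,0,0]], spin=[0,0,0,0])

```text
time: 31.0
tcp_pos: [0.4335, -0.1812, 0.1026]
orientation: [3.141, -0.0, 0.174]
wrist_force: [-2.5, 0.1, 3.5]
gripper_width: 0.0198
```

Emit:
arm_command(delta_pos=[[0,0,0],[0,0,0],[0,0,0],[0,0,0],[0,0,0],[0,0,0]], spin=[0,0,0,0,0,0], claw=0.7)

```text
time: 31.6
tcp_pos: [0.4334, -0.1811, 0.102]
orientation: [3.142, -0.0, 0.174]
wrist_force: [0.4, 0.3, -0.4]
gripper_width: 0.0577
```

Emit:
arm_command(delta_pos=[[0,0,-0.5],[0,0,-1],[0,0,-2],[0,0,-3],[0,0,-3.5],[0,0,-3.5],[0,0,-3],[0,0,0],[0,0,0]], spin=[0,0,0,0,0,0,0,0,0])

```text
time: 32.5
tcp_pos: [0.4335, -0.1811, 0.2681]
orientation: [3.14, -0.001, 0.174]
wrist_force: [-0.4, -0.4, -0.4]
gripper_width: 0.061
```

Run:
```python
from h import *
for k in ('time','tcp_pos','wrist_force','q'):print(k,sense()[k])
s=snap('side');cv2.imwrite('pics/s16.png',cv2.resize(s['img'][120:340,120:380],None,fx=2.7,fy=2.7,interpolation=cv2.INTER_CUBIC))
t=snap('top');cv2.imwrite('pics/t16.png',cv2.resize(t['img'][100:300,90:330],None,fx=3,fy=3,interpolation=cv2.INTER_CUBIC))
```

```text
time 32.5
tcp_pos [ 0.4334611  -0.1810656   0.26805887]
wrist_force [-0.35040633 -0.42628348 -0.39163309]
q [ 0.85883056  0.15405251 -0.61040856  1.9447801   0.10149589  1.07045374
 -1.19129998]
```

View pics/s16.png

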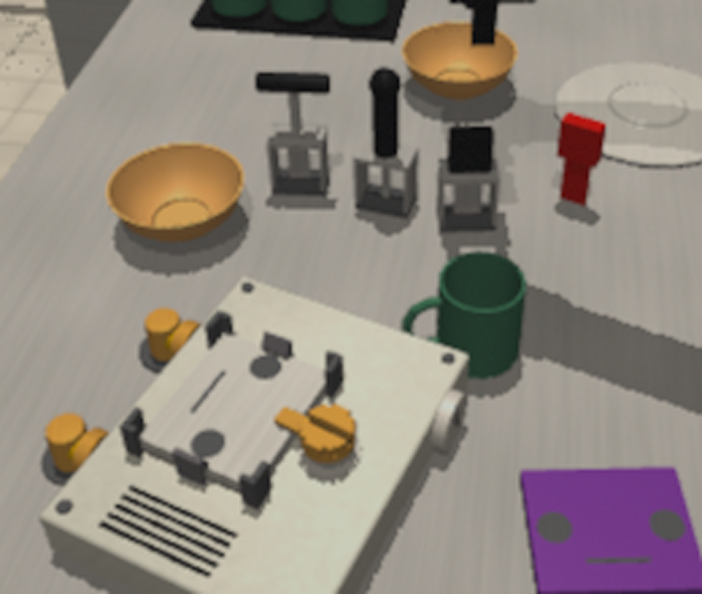

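View pics/t16.png

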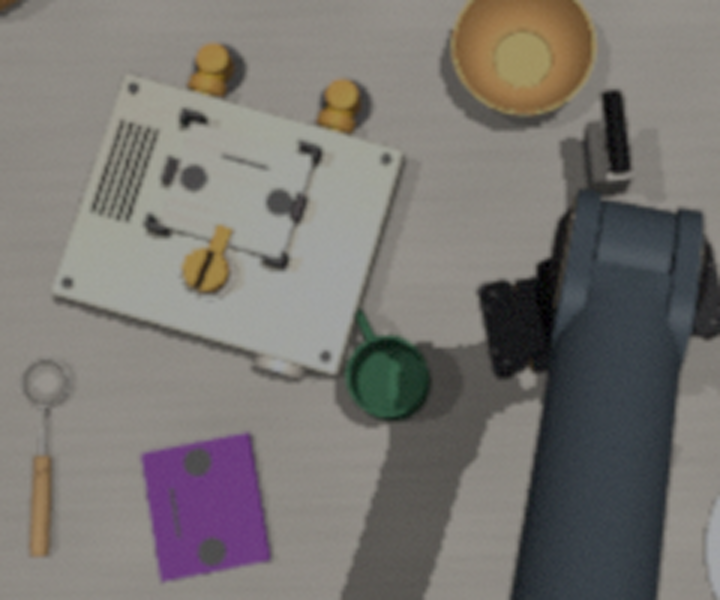

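Run:
```python
from h import *
print(ticket.sign_off())
```

```text
the job is handed in; nothing more can be done
None
```

I closed the hatch, turned the latch to its stop, put the key back upright in its stand, and handed the job in at about 33 s of the 72 s allowed.

- **Cover:** I pressed it at the middle, then on each round mark with about 29 N. The fingertips stopped at about 64 mm above the counter on both marks, which is the home height. The pictures show both hooks standing over the cover's ends.
- **Latch:** I turned it clockwise with the key until the torque rose from about 0.08 to 0.28 N m, at the stop. In the last top view the lug lies over the cover, roughly 5° past a right angle, which fits the 1.65 rad stop.
- **Key:** I lowered it until it seated (3.5 N upward) at the height where I had picked it up. After release the side view shows it upright in its stand.
- **Other objects:** The rod, T-bar, bowls, mug and the red and purple look-alikes show no visible shift in the last pictures. The gripper ended open and clear of everything.

**Disagreements and gaps:**
- The three cameras differed by 2 to 5 mm on where the box and key were. I lined the blade up with the latch slot and the stand by close wrist-camera views instead.
- The force readings stayed near zero while the cover went down and first showed 7 N at the home height, so no click showed up in them. That both hooks closed rests on the pictures and the final height.

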